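# Fit the crank sleeve and start the clamp screw of the mould press

## Robot

A 7-joint arm with a two-finger parallel gripper is mounted at the origin on a cart in front of the work surface, level with it; the furniture and walls round the work are solid. World frame = base frame: x ahead of the robot, y to its left, z up, the work surface at z = 0. Lengths are in m, angles in rad, forces in N, time in s.
With the tool pointing down it reaches from about 0.425 to 0.875 m from the base axis. Payload 8.4 kg.
Tool frame: the origin (TCP) lies where the fingers leave the gripper's body, on its centre line; the fingertips stand 73 mm ahead of it and the grasp point (between the pads) lies 54 mm ahead of it; z points along the fingers, y is the line along which they close (so a half turn about z gives the same grasp; the last joint's range is limited). The gripper opens to 85 mm and grips with 20 to 120 N. Pads are 22 mm wide; open, the fingers measure 114 mm over their backs; the gripper's body (76 mm by 85 mm) begins 54 mm behind the grasp point. The pads swing forward as they close: fully open they stand 13 mm farther back than shut.
Start: joints at [1.126, 0.333, 0.04, 1.465, -0.013, 1.343, -0.059], TCP at [0.22, -0.612, 0.304] pointing down, gripper open.
Joint ranges: [-2.58, 2.58], [-0.38, 2.09], [-1.3, 1.39], [0.25, 2.4], [-1.5, 4.64], [0.08, 2.09], [-2.65, 2.65]. Speed limits (rad/s): [2.22, 2.22, 2.79, 2.79, 3.14, 3.14, 3.14].

## Interface

Orientations are given as a unit quaternion [x, y, z, w].
In Python, from rig import env, get_image, camera_model, look_for gives the robot as it stands.
- The arm moves only by the tool step_arm, never from a script. Its arguments are lists of equal length, an entry for each row: "dp": the shift along the world's x, y, z as a fraction of full scale, a list of three; "rotation": the turn, a rotation vector about the world's x, y, z as a fraction of full scale, a list of three. In form: {"dp": [[x, y, z], ...], "rotation": [[wx, wy, wz], ...]}. A call has 1 to 20 rows; each row shifts and turns the commanded pose from where the row before left it; what a row does not reach is not made up. Full scale, the value 1, is 0.03 m for a shift and 8 degrees for a turn. A row lasts 1/10 s, in which the tool goes at most 50 mm and 8.59 degrees, less where a joint would pass 70% of its speed; a pose out of reach is approached as far as the arm can. A call with a number of a shift or a turn outside -1 to 1 is refused whole. A call with a gripper value outside its range is refused whole. "gripper" is the opening in per cent of the stroke, from 0 (shut) to 100 (fully open), set as the call begins (left out, the last holds). The fingers move at their own pace and stop on an object; the grip force is fixed at half the most. Time passes only in rows, so rows that do not move let the fingers close. It gives the time, the measured TCP pose, the force, the opening and the grip force at its end, in the units of the state.
- env.state(): the state, without advancing time (a new reading comes with each control period).
- get_image(name): name is "scene" or "top"; returns the picture (384x512x3 uint8, red, green, blue); there is no depth.
- camera_model(name): a dict with "intrinsics" (3x3 intrinsics, pixels), "extrinsics" (4x4, takes a point from camera to world coordinates). Camera axes: x right, y down, z forward; pixel columns grow to the right and rows downward; lengths in m; the calibration is good to about 2 mm. A picture is of the moment at which its call begins. camera_model takes no time and is no camera call.
- env.finish_job(): hands the job in; it is judged then, once.
Trained networks look in the newest picture that a camera, given by its name, has taken for a name from the list of things; names that differ only in an ending like _2 or _b are one class to them, and where a whole thing is asked for, a point or a joint stands for the part that bears it (a point fixed in the world has none). Each returns a list of dicts, best first, with "p" (0 to 1); they miss things now and then, are a little off and sometimes report something else, mostly with a low value. They report only what shows in the picture. A call takes as long as a camera call. They do not tell look-alikes from the thing itself.
- look_for(camera, query): "at" ([x, y, z] in m, in world coordinates, good to about 4 mm: the middle of the surface that is visible of it).
The state is a dict: "time": time; "q": joint angles; "qvel": joint speeds; "joint_efforts": joint torques, N m; "eef_pos": TCP position; "tcp_rot": TCP orientation; "force": force on the tool from outside, world axes, zero at the start; "moment": the same for the moment, N m; "grip_width": finger opening in m; "grasp_force": force on a finger pad.
Only numpy, scipy, OpenCV 4.12 (cv2) and the standard library are available. Lean on these libraries where they do the work, as an engineer would, in place of code of your own. Each camera call takes 0.05 s, during which the arm holds its last target. There are 200 camera calls.

## Task

Slip the loose tubular handle sleeve over the upright pin on the crank of the small mould press, then use it to wind the crank backward (counter-clockwise seen from above) until the screw drops into its thread, and from there forward (clockwise) one full turn so that the screw is started. Finish while still holding the sleeve, down on the pin with its lower end on or just above the crank arm, with the crank at rest; do not let go. Leave the other things on the table where they are.

Things in the scene. Friction and masses are not known exactly. Their poses are not given: they have to be found in the camera images.
- sleeve: loose plain aluminium tube, open at both ends, standing upright on the table: outside diameter 32 mm, bore 16 mm, 50 mm tall, 80 g. Origin: centre of its lower end; z is its axis, up. It stands in one of three places shared with the tape roll and the gauge. On the pin it turns and slides freely, so a gripper can hold it at constant yaw while the crank goes round
- screw_axis (a point): fixed point of the press on the upright screw axis, at the centre of the top of the dark round boss (60 mm across, 116 mm above the table) in the press's bridge. The press does not move: base plate 150 x 130 x 12 mm, two columns, a bridge 40 x 134 mm whose top is 104 mm up. z is up. The screw sinks through the boss as it goes forward (clockwise from above), 10 mm a turn
- crank_pin (a point): foot of the crank's upright steel pin, on the pin's axis, level with the top of the crank arm. The pin is 12 mm thick, 42 mm tall (last 4 mm tapered), 50 mm from the screw axis; the arm's round end has a radius of 12.5 mm; the hub stands 3 mm above this point. Its height over screw_axis: 40 mm at the start, 30 mm just dropped into the thread, 20 mm one turn forward
- crank: crank and screw in one (0.35 kg); 1 N at the pin turns it. Origin on the screw axis, 146 mm below crank_pin. At first it sits crossed on the first thread: forward it jams within 200 degrees; backward it turns level for 30 to 200 degrees, then drops 10 mm by its own weight. Further back it rises 1.5 mm to a hard stop 55 degrees past the drop. Forward from the drop the thread runs 1.4 turns
- tape_roll: roll of white tape lying flat, 66 mm across, 19 mm high; a bystander, origin at the centre of its underside
- gauge: round pressure gauge lying on its back, 59 x 90 x 31 mm; a bystander, origin at the centre of its underside
- spacer: flat steel ring, 44 mm across, 14 mm high (too short and wide: not the sleeve); a bystander, origin at the centre of its underside
- vial: small amber vial, 22 mm across, 52 mm high; a bystander, origin at the centre of its underside
- amber_bottle: amber bottle, 48 mm across, 100 mm high; a bystander, origin at the centre of its underside
- tally_counter: round hand tally counter, 42 x 49 x 20 mm; a bystander, origin at the centre of its underside
- hex_key: black hex key lying flat, 24 x 72 x 5 mm; a bystander, origin at the centre of its underside
Things that resemble listed ones, but are neither listed nor needed, are in the scene too. Leave any blue look-alike of the sleeve alone.

How it is judged:
By the outcome, as a careful person would: the job done as asked, in the order asked, and still so for the second after the job is handed in, while the arm keeps its last pose, push and grip.
It also fails if it takes over 64 s, if anything falls off the work surface, if the arm or the gripper's body presses on something with over 40 N, if the wrist force passes 120 N, or if a joint passes its speed limit or range.

## Working session

There is one attempt and no reset: what is moved stays moved. The work goes in short steps, Python scripts to look and compute and a tool call to move; the robot and the scene stay as the last step left them, time stands still between calls to the robot, and variables do not carry over. Pictures are saved under pics/ and viewed, at most 10 in all, crops included, and the job is handed in when it is done.

Besides the shell and the picture viewer there is one more tool, called after ">>>" as name(argument=value, ...) on one line, values as JSON. step_arm: Moves the arm, as the interface text tells. Its arguments: {"type":"object","properties":{"dp":{"type":"array"},"rotation":{"type":"array"},"gripper":{"type":"number"}},"required":["dp","rotation"]}

```bash
mkdir -p pics; cat > h.py <<'E'
import numpy as np, cv2
from rig import env, get_image, camera_model, look_for
def save(name,fn,crop=None,scale=1):
    im=get_image(name)[:,:,::-1]
    if crop: im=im[crop[1]:crop[3],crop[0]:crop[2]]
    im=cv2.resize(im,None,fx=scale,fy=scale,interpolation=cv2.INTER_CUBIC)
    cv2.imwrite('pics/'+fn,im)
def proj(name,p):
    m=camera_model(name);T=np.linalg.inv(np.array(m['extrinsics']));c=T[:3,:3]@np.array(p)+T[:3,3]
    u=np.array(m['intrinsics'])@c;return u[:2]/u[2]
def ray(name,uv,z):
    m=camera_model(name);E=np.array(m['extrinsics']);d=E[:3,:3]@np.linalg.solve(np.array(m['intrinsics']),[uv[0],uv[1],1.])
    o=E[:3,3];return o+d*(z-o[2])/d[2]
E
python3 - <<'E'
from h import *
a=get_image('scene');b=get_image('top')
cv2.imwrite('pics/s0.png',cv2.resize(a[:,:,::-1],(800,600)));cv2.imwrite('pics/t0.png',cv2.resize(b[:,:,::-1],(800,600)))
for c in('top','scene'):
    print(c,np.round(np.array(camera_model(c)['extrinsics'])[:3,3],3))
    for q in('sleeve','screw_axis','crank_pin','crank','spacer','vial','tape_roll','gauge'):
        print(c,q,[(np.round(r['at'],3).tolist(),round(r['p'],2),np.round(proj(c,r['at'])).tolist()) for r in look_for(c,q)[:3]])
print(env.state())
E
```

```text
top [ 0.337 -0.032  1.126]
top sleeve [([0.471, 0.178, 0.16], 0.71, [187.0, 193.0]), ([0.428, -0.14, 0.047], 0.64, [300.0, 211.0]), ([0.392, -0.347, 0.051], 0.62, [369.0, 221.0])]
top screw_axis [([0.469, 0.181, 0.033], 0.88, [195.0, 199.0])]
top crank_pin [([0.471, 0.178, 0.157], 0.48, [187.0, 193.0])]
top crank [([0.468, 0.176, 0.158], 0.55, [188.0, 194.0])]
top spacer [([0.471, 0.178, 0.158], 0.42, [187.0, 193.0]), ([0.564, -0.251, 0.046], 0.23, [334.0, 166.0])]
top vial []
top tape_roll [([0.467, -0.279, 0.019], 0.64, [343.0, 198.0])]
top gauge [([0.421, -0.005, 0.029], 0.61, [255.0, 214.0])]
scene [0.088 0.376 0.841]
scene sleeve [([0.422, -0.133, 0.044], 0.77, [306.0, 208.0]), ([0.391, -0.343, 0.04], 0.52, [363.0, 172.0])]
scene screw_axis [([0.46, 0.196, 0.024], 0.79, [198.0, 286.0]), ([0.469, 0.179, 0.154], 0.19, [194.0, 250.0])]
scene crank_pin [([0.469, 0.177, 0.154], 0.57, [195.0, 249.0])]
scene crank [([0.46, 0.181, 0.161], 0.96, [196.0, 251.0])]
scene spacer [([0.603, -0.321, 0.015], 0.47, [299.0, 145.0]), ([0.469, -0.282, 0.019], 0.34, [326.0, 174.0])]
scene vial [([0.5
[... 267 characters left out ...]
0.9, 'q': array([ 1.12576849,  0.33318827,  0.03990578,  1.46544651, -0.01341422,
        1.34332744, -0.05847619]), 'qvel': array([-0.00099394,  0.00140142,  0.00040364,  0.00114702, -0.00011164,
        0.00041963,  0.00138614]), 'joint_efforts': array([ 1.23670684e-04, -6.58297420e+01,  1.36333779e+00, -4.05824697e+01,
        1.67453120e-02,  2.73876634e-03, -3.05905087e-05]), 'eef_pos': array([ 0.22030309, -0.61147268,  0.30389277]), 'tcp_rot': array([ 9.85088980e-01,  1.72045630e-01, -2.18987251e-06, -5.27860055e-05]), 'force': array([-0.15319526,  0.24137409,  0.32195061]), 'moment': array([-0.04674702, -0.05137443,  0.0124296 ]), 'grasp_force': 0.0, 'grip_width': 0.08547039304808202}
```

View pics/s0.png

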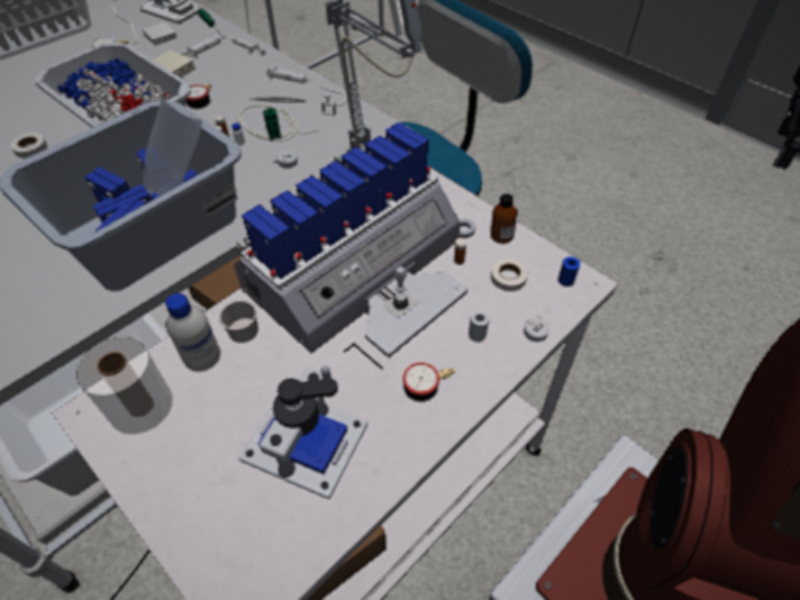

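View pics/t0.png

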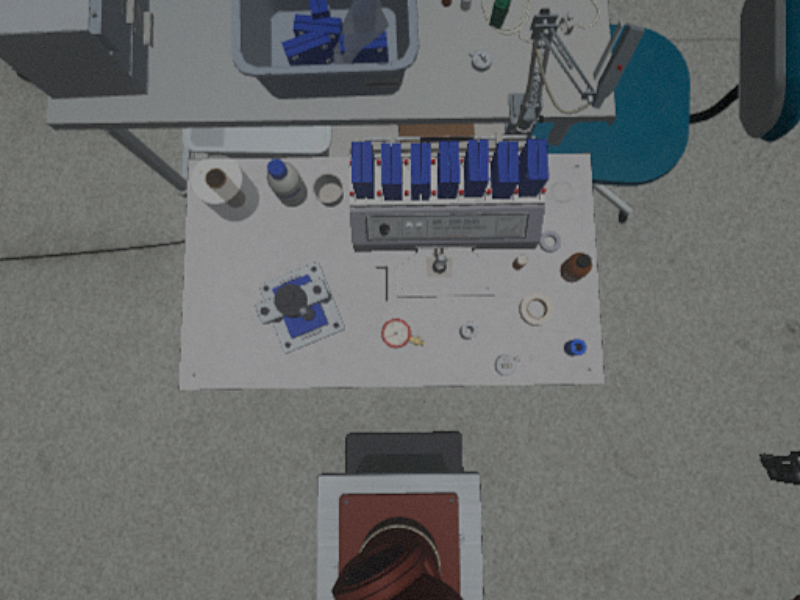

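The upright grey tube at top (300,211) native / scene (306,208) is aluminium and fits the sleeve. The tube at top (369,221) is the blue look-alike, and the spacer ring is the flat one at (351,154). I'll confirm the sleeve and the press in one enlarged composite.

```bash
python3 - <<'E'
from h import *
a=get_image('scene')[:,:,::-1];b=get_image('top')[:,:,::-1]
def c(im,x,y,w,h):return cv2.resize(im[y:y+h,x:x+w],(400,300),interpolation=cv2.INTER_CUBIC)
cv2.imwrite('pics/c1.png',np.vstack([np.hstack([c(b,160,170,64,48),c(b,280,196,40,30)]),np.hstack([c(a,160,225,80,60),c(a,286,193,40,30)])]))
E
```

```text
(no output)
```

View pics/c1.png

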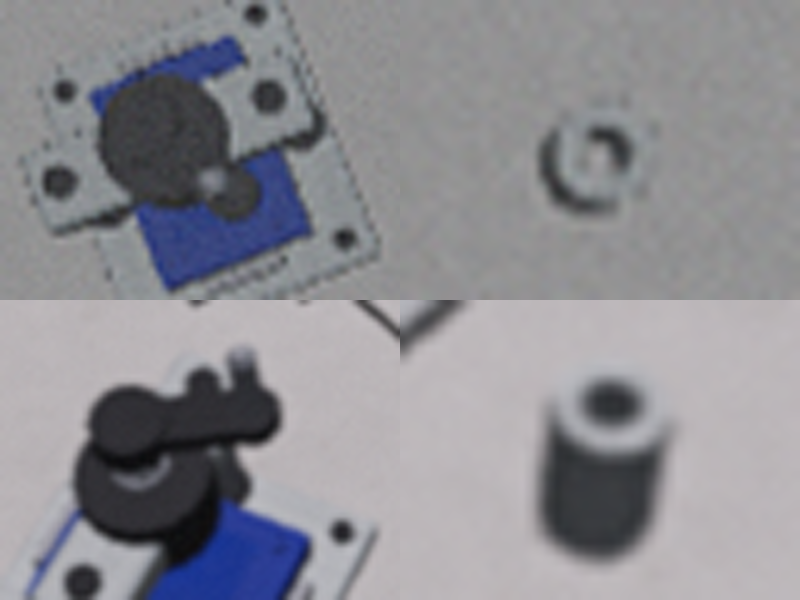

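```bash
python3 - <<'E'
from h import *
def tri(u,v):
    A=[];B=[]
    for n,p in(('top',u),('scene',v)):
        p0=ray(n,p,0);o=np.array(camera_model(n)['extrinsics'])[:3,3];d=(p0-o)/np.linalg.norm(p0-o)
        P=np.eye(3)-np.outer(d,d);A.append(P);B.append(P@o)
    x=np.linalg.solve(sum(A),sum(B));return np.round(x,4)
# pix centers: crop resize offset
def px(x,y,x0,y0,s):return ((x+.5)/s-.5+x0,(y+.5)/s-.5+y0)
t=px(212,180,160,170,6.25);s=px(243,55,160,225,5)
print('tip',tri(t,s),ray('top',t,.198).round(4),ray('scene',s,.198).round(4))
t=px(235,192,160,170,6.25);s=px(250,112,160,225,5)
print('armend',tri(t,s),ray('top',t,.156).round(4),ray('scene',s,.156).round(4))
t=px(165,140,160,170,6.25);s=px(130,120,160,225,5);s2=px(145,182,160,225,5)
print('hub',ray('top',t,.14).round(4),ray('top',t,.159).round(4),ray('scene',s,.159).round(4),'boss',ray('scene',s2,.116).round(4))
t=px(198,154,280,196,10);s=px(213,104,286,193,10)
print('sleeve',tri(t,s),ray('top',t,.05).round(4),ray('scene',s,.05).round(4))
from scipy.spatial.transform import Rotation as R
print(R.from_quat(env.state()['tcp_rot']).as_matrix().round(3))
E
```

```text
tip [0.4509 0.1523 0.1967] [0.4513 0.1525 0.198 ] [0.4496 0.1524 0.198 ]
armend [0.4521 0.152  0.1512] [0.4511 0.1507 0.156 ] [0.4501 0.1539 0.156 ]
hub [0.4769 0.1854 0.14  ] [0.4742 0.1812 0.159 ] [0.4804 0.1917 0.159 ] boss [0.4768 0.1946 0.116 ]
sleeve [ 0.4255 -0.1393  0.0556] [ 0.4266 -0.1395  0.05  ] [ 0.4273 -0.1433  0.05  ]
[[ 0.941  0.339 -0.   ]
 [ 0.339 -0.941  0.   ]
 [-0.    -0.    -1.   ]]
```

The enlarged crop shows a plain grey tube with an open bore, taller than it is wide, at top native (300,211), so this is the sleeve. Measurements:

| Item | x | y | Check |
|---|---|---|---|
| Sleeve | 0.427 | -0.141 | top at about 0.05, as given |
| Pin | 0.4505 | 0.1525 | tip z 0.197 against 0.198 given |
| Screw axis | 0.4805 | 0.1915 | 49 mm from the pin |

Now I'll move to the sleeve.

>>> step_arm(dp=[[0.345,0.783,0],[0.345,0.783,0],[0.345,0.783,0],[0.345,0.783,0],[0.345,0.783,0],[0.345,0.783,0],[0.345,0.783,0],[0.345,0.783,0],[0.345,0.783,0],[0.345,0.783,0],[0.345,0.783,0],[0.345,0.783,0],[0.345,0.783,0],[0.345,0.783,0],[0.345,0.783,0],[0.345,0.783,0],[0.345,0.783,0],[0.345,0.783,0],[0.345,0.783,0],[0.345,0.783,0]], rotation=[[0,0,0],[0,0,0],[0,0,0],[0,0,0],[0,0,0],[0,0,0],[0,0,0],[0,0,0],[0,0,0],[0,0,0],[0,0,0],[0,0,0],[0,0,0],[0,0,0],[0,0,0],[0,0,0],[0,0,0],[0,0,0],[0,0,0],[0,0,0]], gripper=65)

```text
time: 3.0
eef_pos: [0.4276, -0.1407, 0.3041]
tcp_rot: [0.985, 0.172, 0.0, 0.0]
force: [-0.3, -0.1, 0.0]
grip_width: 0.0557
grasp_force: 0.0
```

>>> step_arm(dp=[[0,0,-0.8],[0,0,-0.8],[0,0,-0.8],[0,0,-0.8],[0,0,-0.8],[0,0,-0.8],[0,0,-0.8],[0,0,-0.8],[0,0,-0.5],[0,0,-0.3],[0,0,0]], rotation=[[0,0,0],[0,0,0],[0,0,0],[0,0,0],[0,0,0],[0,0,0],[0,0,0],[0,0,0],[0,0,0],[0,0,0],[0,0,0]])

```text
time: 4.1
eef_pos: [0.4268, -0.1415, 0.0872]
tcp_rot: [0.985, 0.172, -0.001, -0.0]
force: [-0.5, 0.1, -0.9]
grip_width: 0.0555
grasp_force: 0.0
```

>>> step_arm(dp=[[0,0,0],[0,0,0],[0,0,0],[0,0,0],[0,0,0],[0,0,0]], rotation=[[0,0,0],[0,0,0],[0,0,0],[0,0,0],[0,0,0],[0,0,0]], gripper=0)

```text
time: 4.7
eef_pos: [0.428, -0.1419, 0.089]
tcp_rot: [0.985, 0.172, 0.001, 0.001]
force: [-2.1, 0.2, 7.4]
grip_width: 0.0302
grasp_force: 59.6
```

>>> step_arm(dp=[[0,0,0.3],[0,0,0.6],[0,0,0.8],[0,0,0.9],[0,0,0.9],[0,0,0.9],[0,0,0.9],[0,0,0.9],[0,0,0.8],[0,0,0.6],[0,0,0],[0,0,0]], rotation=[[0,0,0],[0,0,0],[0,0,0],[0,0,0],[0,0,0],[0,0,0],[0,0,0],[0,0,0],[0,0,0],[0,0,0],[0,0,0],[0,0,0]])

```text
time: 5.9
eef_pos: [0.4271, -0.1416, 0.316]
tcp_rot: [0.985, 0.172, 0.0, 0.0]
force: [-0.6, -0.0, -1.7]
grip_width: 0.0305
grasp_force: 59.3
```

```bash
python3 - <<'E'
from h import *
p=env.state()['eef_pos'];print(env.state())
a=get_image('scene')[:,:,::-1];b=get_image('top')[:,:,::-1]
out=[]
for n,im in(('scene',a),('top',b)):
    u=proj(n,[p[0],p[1],p[2]-.085]);x,y=int(u[0])-26,int(u[1])-40;print(n,u,x,y)
    out.append(cv2.resize(im[y:y+80,x:x+53],(398,600),interpolation=cv2.INTER_CUBIC))
    print([(r['at'],r['p']) for r in look_for(n,'sleeve')[:3]])
cv2.imwrite('pics/c2.png',np.hstack(out))
E
```

```text
{'time': 5.9, 'q': array([ 0.65521996, -0.06630813, -0.41003114,  1.88739302, -0.02714791,
        1.31454121, -0.97206234]), 'qvel': array([-9.15264144e-05,  1.62021342e-02, -7.01587624e-04,  2.10506814e-02,
        1.62740554e-03, -1.41204777e-03,  8.20378696e-04]), 'joint_efforts': array([-2.66530918e-02, -3.47384012e+01,  8.72336626e-01, -4.21449602e+01,
       -1.36822092e-02,  8.60378263e-02,  2.06839509e-02]), 'eef_pos': array([ 0.42712238, -0.14157403,  0.31595902]), 'tcp_rot': array([9.85083575e-01, 1.72076327e-01, 2.30800842e-04, 1.87842932e-04]), 'force': array([-0.56149049, -0.00529272, -1.74025687]), 'moment': array([-0.0214295 , -0.02488276,  0.03529452]), 'grasp_force': 59.337784722447395, 'grip_width': 0.030461617663460457}
scene [314.2739525  153.71048795] 288 113
[([0.3903, -0.3422, 0.0377], 0.76), ([0.3554, -0.2125, 0.019], 0.63)]
top [307.18240031 204.64619466] 281 164
[]
```

View pics/c2.png

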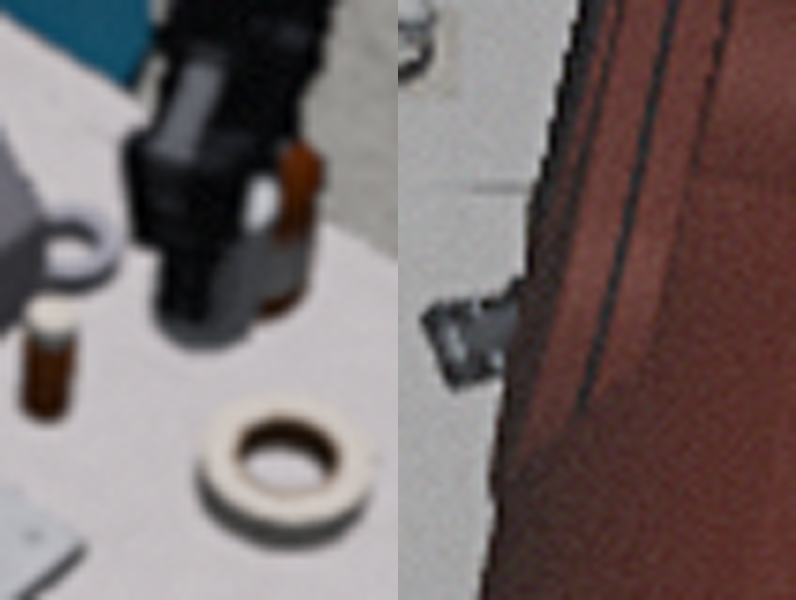

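```bash
python3 - <<'E'
from h import *
p=env.state()['eef_pos'];t=np.linspace(0,6.28,200)
for d in(-.004,0,.004):
    c=p+d*np.array([.941,.339,0])
    uv=np.array([proj('scene',[c[0]+.016*np.cos(a),c[1]+.016*np.sin(a),p[2]-.088]) for a in t])
    tv=np.array([proj('scene',[c[0]+.016*np.cos(a),c[1]+.016*np.sin(a),p[2]-.038]) for a in t])
    f=lambda u:(u-[288,113]+.5)*7.5-.5
    print(d,f(uv.min(0)).round(),f(uv.max(0)).round(),'top',f(tv.min(0)).round(),f(tv.max(0)).round())
E
```

```text
-0.004 [158. 285.] [267. 362.] top [176. 160.] [289. 238.]
0 [145. 281.] [254. 358.] top [163. 156.] [276. 233.]
0.004 [133. 277.] [241. 354.] top [149. 152.] [263. 229.]
```

>>> step_arm(dp=[[0.068,0.818,0],[0.068,0.818,0],[0.068,0.818,0],[0.068,0.818,0],[0.068,0.818,0],[0.068,0.818,0],[0.068,0.818,0],[0.068,0.818,0],[0.068,0.818,0],[0.068,0.818,0],[0.068,0.818,0],[0.068,0.818,0],[0,0,-0.4],[0,0,-0.3],[0,0,0],[0,0,0]], rotation=[[0,0,0],[0,0,0],[0,0,0],[0,0,0],[0,0,0],[0,0,0],[0,0,0],[0,0,0],[0,0,0],[0,0,0],[0,0,0],[0,0,0],[0,0,0],[0,0,0],[0,0,0],[0,0,0]])

```text
time: 7.7
eef_pos: [0.4517, 0.1517, 0.2945]
tcp_rot: [0.985, 0.171, -0.001, 0.0]
force: [-0.1, 0.3, -0.9]
grip_width: 0.0302
grasp_force: 59.4
```

```bash
python3 - <<'E'
from h import *
p=env.state()['eef_pos'];print(p)
a=get_image('scene')[:,:,::-1]
x,y=170,195
im=cv2.resize(a[y:y+75,x:x+80],(640,600),interpolation=cv2.INTER_CUBIC)
cv2.imwrite('pics/c3.png',im)
t=np.linspace(0,6.28,200);f=lambda u:(u-[x,y]+.5)*8-.5
for d in(-.003,0,.003):
    c=p+d*np.array([.941,.339,0])
    uv=f(np.array([proj('scene',[c[0]+.016*np.cos(a),c[1]+.016*np.sin(a),p[2]-.088]) for a in t]))
    print(d,uv.min(0).round(),uv.max(0).round())
print('pin tip seen',f(np.array([160+(243.5)/5-.5,225+55.5/5-.5])),'foot', f(proj('scene',[.4502,.1525,.156])))
E
```

```text
[0.4517016  0.15172536 0.29446699]
-0.003 [247. 252.] [378. 363.]
0 [236. 248.] [368. 358.]
0.003 [225. 244.] [357. 354.]
pin tip seen [309.1 328.3] foot [323.93209318 415.925262  ]
```

View pics/c3.png

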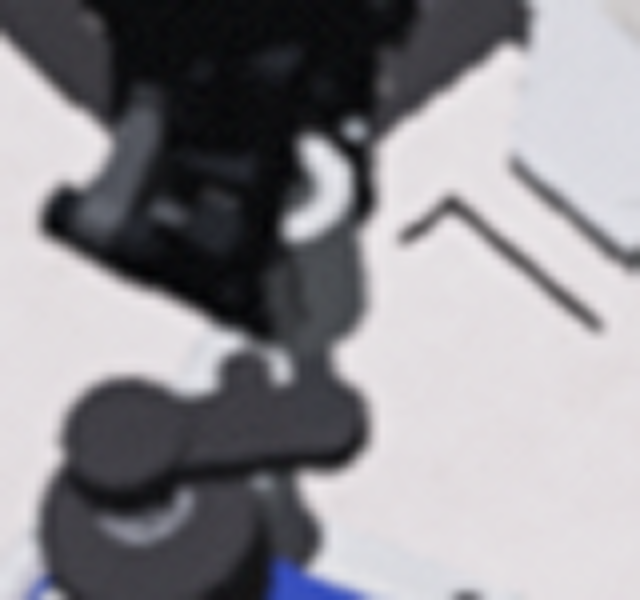

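The crop shows the held sleeve just above the pin, with its right edge at 366 (predicted 368) and the crank arm below with its end at (335,420). I'll shift about 1 mm and lower gently.

>>> step_arm(dp=[[-0.033,0.033,0],[0,0,-0.1],[0,0,-0.1],[0,0,-0.1],[0,0,-0.05],[0,0,-0.05],[0,0,-0.05],[0,0,0]], rotation=[[0,0,0],[0,0,0],[0,0,0],[0,0,0],[0,0,0],[0,0,0],[0,0,0],[0,0,0]])

```text
time: 8.55
eef_pos: [0.4507, 0.1537, 0.2812]
tcp_rot: [0.985, 0.172, -0.0, -0.0]
force: [0.4, 0.2, -1.1]
grip_width: 0.0302
grasp_force: 59.4
```

>>> step_arm(dp=[[0,0,-0.1],[0,0,-0.1],[0,0,-0.1],[0,0,-0.1],[0,0,0],[0,0,0]], rotation=[[0,0,0],[0,0,0],[0,0,0],[0,0,0],[0,0,0],[0,0,0]])

```text
time: 9.15
eef_pos: [0.4508, 0.1538, 0.2694]
tcp_rot: [0.985, 0.172, -0.0, -0.0]
force: [0.1, -0.0, -0.5]
grip_width: 0.0304
grasp_force: 59.4
```

>>> step_arm(dp=[[0,0,-0.15],[0,0,-0.15],[0,0,-0.15],[0,0,-0.15],[0,0,-0.1],[0,0,-0.05],[0,0,0],[0,0,0]], rotation=[[0,0,0],[0,0,0],[0,0,0],[0,0,0],[0,0,0],[0,0,0],[0,0,0],[0,0,0]])

```text
time: 9.95
eef_pos: [0.4508, 0.1538, 0.247]
tcp_rot: [0.985, 0.172, 0.0, -0.0]
force: [-0.6, -0.5, -0.6]
grip_width: 0.0304
grasp_force: 59.4
```

>>> step_arm(dp=[[0,0,-0.03],[0,0,-0.03],[0,0,0],[0,0,0]], rotation=[[0,0,0],[0,0,0],[0,0,0],[0,0,0]])

```text
time: 10.35
eef_pos: [0.4508, 0.1538, 0.2451]
tcp_rot: [0.985, 0.172, 0.0, -0.0]
force: [-0.2, 0.7, -0.2]
grip_width: 0.0298
grasp_force: 59.4
```

>>> step_arm(dp=[[0,0,-0.04],[0,0,0],[0,0,0]], rotation=[[0,0,0],[0,0,0],[0,0,0]])

```text
time: 10.65
eef_pos: [0.451, 0.1538, 0.2446]
tcp_rot: [0.985, 0.172, 0.0, 0.0]
force: [-2.8, -0.7, 6.7]
grip_width: 0.0305
grasp_force: 60.5
```

>>> step_arm(dp=[[0,0,-0.04],[0,0,0],[0,0,0]], rotation=[[0,0,0],[0,0,0],[0,0,0]])

```text
time: 10.95
eef_pos: [0.4511, 0.1539, 0.2443]
tcp_rot: [0.985, 0.172, 0.001, 0.0]
force: [-6.7, -3.2, 17.5]
grip_width: 0.0303
grasp_force: 61.7
```

```bash
python3 - <<'E'
import numpy as np
t=232+5*np.arange(0,49);p=.049*np.c_[np.cos(np.radians(t)),np.sin(np.radians(t))]
d=np.diff(p,axis=0)/.03
for i in range(0,48,3):print(t[i],[[*map(float,np.round(x,3)),0] for x in d[i:i+3]], (p[i]-p[0]).round(4))
E
```

```text
232 [[0.116, -0.083, 0], [0.123, -0.072, 0], [0.129, -0.061, 0]] [0. 0.]
247 [[0.133, -0.05, 0], [0.137, -0.038, 0], [0.14, -0.026, 0]] [ 0.011  -0.0065]
262 [[0.142, -0.014, 0], [0.142, -0.001, 0], [0.142, 0.011, 0]] [ 0.0233 -0.0099]
277 [[0.141, 0.024, 0], [0.138, 0.036, 0], [0.134, 0.048, 0]] [ 0.0361 -0.01  ]
292 [[0.13, 0.059, 0], [0.124, 0.07, 0], [0.117, 0.081, 0]] [ 0.0485 -0.0068]
307 [[0.11, 0.091, 0], [0.102, 0.1, 0], [0.093, 0.108, 0]] [ 0.0597 -0.0005]
322 [[0.083, 0.116, 0], [0.072, 0.123, 0], [0.061, 0.129, 0]] [0.0688 0.0084]
337 [[0.05, 0.133, 0], [0.038, 0.137, 0], [0.026, 0.14, 0]] [0.0753 0.0195]
352 [[0.014, 0.142, 0], [0.001, 0.142, 0], [-0.011, 0.142, 0]] [0.0787 0.0318]
367 [[-0.024, 0.141, 0], [-0.036, 0.138, 0], [-0.048, 0.134, 0]] [0.0788 0.0446]
382 [[-0.059, 0.13, 0], [-0.07, 0.124, 0], [-0.081, 0.117, 0]] [0.0756 0.057 ]
397 [[-0.091, 0.11, 0], [-0.1, 0.102, 0], [-0.108, 0.093, 0]] [0.0693 0.0681]
412 [[-0.116, 0.083, 0], [-0.123, 0.072, 0], [-0.129, 0.061, 0]] [0.0603 0.0772]
427 [[-0.133, 0.05, 0], [-0.137, 0.038, 0], [-0.14, 0.026, 0]] [0.0493 0.0837]
442 [[-0.142, 0.014, 0], [-0.142, 0.001, 0], [-0.142, -0.011, 0]] [0.037  0.0871]
457 [[-0.141, -0.024, 0], [-0.138, -0.036, 0], [-0.134, -0.048, 0]] [0.0242 0.0872]
```

>>> step_arm(dp=[[0,0,0.053],[0,0,0]], rotation=[[0,0,0],[0,0,0]])

```text
time: 11.15
eef_pos: [0.451, 0.1539, 0.2447]
tcp_rot: [0.985, 0.172, 0.0, 0.0]
force: [-0.9, -0.6, 4.4]
grip_width: 0.0303
grasp_force: 59.8
```

Good: about 4.4 N of light contact. Next I'll wind back (CCW) in 15° steps, starting with two.

>>> step_arm(dp=[[0.116,-0.083,0],[0.123,-0.072,0],[0.129,-0.061,0],[0,0,0]], rotation=[[0,0,0],[0,0,0],[0,0,0],[0,0,0]])

```text
time: 11.55
eef_pos: [0.4624, 0.1471, 0.2446]
tcp_rot: [0.985, 0.172, 0.0, -0.0]
force: [-0.0, -1.5, 5.7]
grip_width: 0.0301
grasp_force: 60.3
```

>>> step_arm(dp=[[0.133,-0.05,0],[0.137,-0.038,0],[0.14,-0.026,0],[0,0,0]], rotation=[[0,0,0],[0,0,0],[0,0,0],[0,0,0]])

```text
time: 11.95
eef_pos: [0.4749, 0.1436, 0.2446]
tcp_rot: [0.985, 0.172, 0.0, -0.0]
force: [-0.4, -1.4, 5.1]
grip_width: 0.0304
grasp_force: 60.2
```

>>> step_arm(dp=[[0.142,-0.014,0],[0.142,-0.001,0],[0.142,0.011,0],[0,0,0]], rotation=[[0,0,0],[0,0,0],[0,0,0],[0,0,0]])

```text
time: 12.35
eef_pos: [0.4878, 0.1432, 0.2446]
tcp_rot: [0.985, 0.172, 0.0, 0.0]
force: [0.5, -2.6, 5.1]
grip_width: 0.03
grasp_force: 60.2
```

>>> step_arm(dp=[[0.141,0.024,0],[0.138,0.036,0],[0.134,0.048,0],[0,0,0]], rotation=[[0,0,0],[0,0,0],[0,0,0],[0,0,0]])

```text
time: 12.75
eef_pos: [0.5004, 0.1462, 0.2447]
tcp_rot: [0.985, 0.172, 0.001, 0.0]
force: [1.7, -3.6, 4.6]
grip_width: 0.0299
grasp_force: 60.1
```

>>> step_arm(dp=[[0.15,0.02,0],[0.126,0.07,0],[0.119,0.083,0],[0,0,0]], rotation=[[0,0,0],[0,0,0],[0,0,0],[0,0,0]])

```text
time: 13.15
eef_pos: [0.5121, 0.1519, 0.2446]
tcp_rot: [0.985, 0.172, 0.001, 0.0]
force: [0.5, -1.3, 5.2]
grip_width: 0.0299
grasp_force: 60.1
```

>>> step_arm(dp=[[0.112,0.093,0],[0.104,0.102,0],[0.095,0.11,0],[0,0,0]], rotation=[[0,0,0],[0,0,0],[0,0,0],[0,0,0]])

```text
time: 13.55
eef_pos: [0.5214, 0.1612, 0.2446]
tcp_rot: [0.985, 0.172, 0.001, 0.0]
force: [2.2, -0.9, 4.5]
grip_width: 0.0302
grasp_force: 60.1
```

>>> step_arm(dp=[[0.11,0.118,0],[0.073,0.125,0],[0.062,0.132,0],[0,0,0]], rotation=[[0,0,0],[0,0,0],[0,0,0],[0,0,0]])

```text
time: 13.95
eef_pos: [0.5288, 0.1726, 0.2447]
tcp_rot: [0.985, 0.172, 0.001, 0.0]
force: [2.0, -0.7, 4.8]
grip_width: 0.0305
grasp_force: 60.1
```

>>> step_arm(dp=[[0.051,0.136,0],[0.039,0.14,0],[0.027,0.143,0],[0,0,0]], rotation=[[0,0,0],[0,0,0],[0,0,0],[0,0,0]])

```text
time: 14.35
eef_pos: [0.5322, 0.1853, 0.2447]
tcp_rot: [0.985, 0.172, 0.001, -0.0]
force: [2.1, -1.2, 5.1]
grip_width: 0.0299
grasp_force: 60.1
```

>>> step_arm(dp=[[0.025,0.145,0],[0.001,0.145,0],[-0.011,0.145,0],[0,0,0]], rotation=[[0,0,0],[0,0,0],[0,0,0],[0,0,0]])

```text
time: 14.75
eef_pos: [0.5324, 0.1985, 0.2447]
tcp_rot: [0.985, 0.172, 0.001, -0.0]
force: [2.2, 0.2, 4.7]
grip_width: 0.0299
grasp_force: 60.2
```

>>> step_arm(dp=[[-0.024,0.144,0],[-0.037,0.141,0],[-0.049,0.137,0],[0,0,0]], rotation=[[0,0,0],[0,0,0],[0,0,0],[0,0,0]])

```text
time: 15.15
eef_pos: [0.5289, 0.2115, 0.2447]
tcp_rot: [0.985, 0.172, 0.001, -0.0]
force: [3.1, 0.7, 4.3]
grip_width: 0.0301
grasp_force: 60.1
```

>>> step_arm(dp=[[-0.035,0.143,0],[-0.071,0.126,0],[-0.083,0.119,0],[0,0,0]], rotation=[[0,0,0],[0,0,0],[0,0,0],[0,0,0]])

```text
time: 15.55
eef_pos: [0.5218, 0.2233, 0.2438]
tcp_rot: [0.985, 0.173, -0.001, -0.0]
force: [0.1, -0.4, -1.5]
grip_width: 0.0303
grasp_force: 59.6
```

>>> step_arm(dp=[[-0.093,0.112,0],[-0.102,0.104,0],[-0.11,0.095,0],[0,0,0]], rotation=[[0,0,0],[0,0,0],[0,0,0],[0,0,0]])

```text
time: 15.95
eef_pos: [0.5129, 0.2326, 0.2444]
tcp_rot: [0.985, 0.173, -0.0, -0.0]
force: [0.7, 0.4, -0.5]
grip_width: 0.0302
grasp_force: 59.5
```

Force z fell from +4.3 to about -1 N, so the screw dropped between about 150° and 165° back. I'll lower the sleeve to follow it and confirm by feel.

>>> step_arm(dp=[[0,0,-0.1],[0,0,-0.1],[0,0,-0.07],[0,0,0]], rotation=[[0,0,0],[0,0,0],[0,0,0],[0,0,0]])

```text
time: 16.35
eef_pos: [0.5136, 0.2317, 0.2359]
tcp_rot: [0.985, 0.172, -0.0, -0.0]
force: [0.3, 0.2, -0.2]
grip_width: 0.0302
grasp_force: 59.6
```

>>> step_arm(dp=[[0,0,-0.05],[0,0,0],[0,0,0]], rotation=[[0,0,0],[0,0,0],[0,0,0]])

```text
time: 16.65
eef_pos: [0.5138, 0.2319, 0.2355]
tcp_rot: [0.985, 0.172, 0.0, 0.0]
force: [-2.1, -0.9, 6.5]
grip_width: 0.0302
grasp_force: 60.3
```

```bash
python3 - <<'E'
import numpy as np
from rig import env
P=np.array([(.451,.1539),(.4624,.1471),(.4749,.1436),(.4878,.1432),(.5004,.1462),(.5121,.1519),(.5214,.1612),(.5288,.1726),(.5322,.1853),(.5324,.1985),(.5289,.2115),(.5218,.2233),(.5129,.2326)])
s=np.linalg.lstsq(np.c_[2*P,np.ones(len(P))],(P**2).sum(1),rcond=None)[0];c=s[:2];R=np.sqrt(s[2]+c@c)
print(c,R,np.degrees(np.arctan2(*(P-c).T[::-1])).round(1)%360,(np.linalg.norm(P-c,axis=1)*1e3).round(1))
p=env.state()['eef_pos'][:2]
v=p-c;a0=np.degrees(np.arctan2(v[1],v[0]));print(a0,np.linalg.norm(v))
a=a0-8*np.arange(0,56);Q=c+.05*np.c_[np.cos(np.radians(a)),np.sin(np.radians(a))];Q[0]=p
d=np.diff(Q,axis=0)/.03
for i in range(0,55,11):print(a[i].round(1),Q[i].round(4),[[*map(float,np.round(x,3)),-.0074] for x in d[i:i+11]])
print(a[-1],Q[-1])
E
```

```text
[0.48281463 0.19263928] 0.04987992572578134 [230.6 245.9 260.8 275.8 290.7 305.7 320.8 336.5 351.5   6.7  22.3  38.2
  53. ] [50.1 49.9 49.7 49.7 49.7 50.2 49.8 50.2 49.9 49.9 49.8 49.6 50. ]
51.66929051849974 0.049994543245445555
51.7 [0.5138 0.2319] [[0.172, -0.156, -0.0074], [0.148, -0.179, -0.0074], [0.122, -0.198, -0.0074], [0.093, -0.213, -0.0074], [0.063, -0.224, -0.0074], [0.031, -0.23, -0.0074], [-0.001, -0.233, -0.0074], [-0.034, -0.23, -0.0074], [-0.065, -0.223, -0.0074], [-0.096, -0.212, -0.0074], [-0.124, -0.196, -0.0074]]
-36.3 [0.5231 0.163 ] [[-0.15, -0.177, -0.0074], [-0.174, -0.155, -0.0074], [-0.194, -0.129, -0.0074], [-0.21, -0.101, -0.0074], [-0.222, -0.071, -0.0074], [-0.229, -0.039, -0.0074], [-0.232, -0.007, -0.0074], [-0.231, 0.026, -0.0074], [-0.225, 0.058, -0.0074], [-0.215, 0.088, -0.0074], [-0.201, 0.117, -0.0074]]
-124.3 [0.4546 0.1513] [[-0.182, 0.144, -0.0074], [-0.161, 0.168, -0.0074], [-0.136, 0.189, -0.0074], [-0.108, 0.206, -0.0074], [-0.078, 0.219, -0.0074], [-0.047, 0.228, -0.0074], [-0.015, 0.232, -0.0074], [0.018, 0.232, -0.0074], [0.05, 0.227, -0.0074], [0.081, 0.218, -0.0074], [0.11, 0.205, -0.0074]]
-212.3 [0.4406 0.2194] [[0.138, 0.187, -0.0074], [0.162, 0.166, -0.0074], [0.184, 0.142, -0.0074], [0.202, 0.115, -0.0074], [0.216, 0.086, -0.0074], [0.226, 0.055, -0.0074], [0.231, 0.023, -0.0074], [0.232, -0.009, -0.0074], [0.229, -0.042, -0.0074], [0.221, -0.073, -0.0074], [0.208, -0.103, -0.0074]]
-300.3 [0.5081 0.2358] [[0.192, -0.131, -0.0074], [0.172, -0.157, -0.0074], [0.148, -0.179, -0.0074], [0.122, -0.198, -0.0074], [0.093, -0.213, -0.0074], [0.063, -0.224, -0.0074], [0.031, -0.23, -0.0074], [-0.001, -0.233, -0.0074], [-0.034, -0.23, -0.0074], [-0.065, -0.223, -0.0074], [-0.096, -0.212, -0.0074]]
-388.33070948150026 [0.52682578 0.16891128]
```

>>> step_arm(dp=[[0,0,0.06],[0.172,-0.156,-0.007],[0.148,-0.179,-0.007],[0.122,-0.198,-0.007],[0.093,-0.213,-0.007],[0.063,-0.224,-0.007],[0,0,0]], rotation=[[0,0,0],[0,0,0],[0,0,0],[0,0,0],[0,0,0],[0,0,0],[0,0,0]])

```text
time: 17.35
eef_pos: [0.5321, 0.2008, 0.2351]
tcp_rot: [0.985, 0.171, -0.0, 0.001]
force: [-0.2, 0.1, -1.9]
grip_width: 0.0303
grasp_force: 59.7
```

>>> step_arm(dp=[[0.031,-0.23,-0.007],[-0.001,-0.233,-0.007],[-0.034,-0.23,-0.007],[-0.065,-0.223,-0.007],[-0.096,-0.212,-0.007],[-0.124,-0.196,-0.007],[0,0,0]], rotation=[[0,0,0],[0,0,0],[0,0,0],[0,0,0],[0,0,0],[0,0,0],[0,0,0]])

```text
time: 18.05
eef_pos: [0.5222, 0.1617, 0.234]
tcp_rot: [0.985, 0.171, -0.001, 0.001]
force: [-0.6, 0.2, -0.6]
grip_width: 0.0301
grasp_force: 59.7
```

>>> step_arm(dp=[[-0.15,-0.177,-0.007],[-0.174,-0.155,-0.007],[-0.194,-0.129,-0.007],[-0.21,-0.101,-0.007],[-0.222,-0.071,-0.007],[-0.229,-0.039,-0.007],[-0.232,-0.007,-0.007],[-0.231,0.026,-0.007],[-0.225,0.058,-0.007],[-0.215,0.088,-0.007],[-0.201,0.117,-0.007],[0,0,0]], rotation=[[0,0,0],[0,0,0],[0,0,0],[0,0,0],[0,0,0],[0,0,0],[0,0,0],[0,0,0],[0,0,0],[0,0,0],[0,0,0],[0,0,0]])

```text
time: 19.25
eef_pos: [0.4534, 0.1523, 0.2318]
tcp_rot: [0.985, 0.173, -0.0, -0.0]
force: [0.9, -1.1, -0.6]
grip_width: 0.0302
grasp_force: 59.7
```

>>> step_arm(dp=[[-0.182,0.144,-0.0074],[-0.161,0.168,-0.0074],[-0.136,0.189,-0.0074],[-0.108,0.206,-0.0074],[-0.078,0.219,-0.0074],[-0.047,0.228,-0.0074],[-0.015,0.232,-0.0074],[0.018,0.232,-0.0074],[0.05,0.227,-0.0074],[0.081,0.218,-0.0074],[0.11,0.205,-0.0074],[0,0,0]], rotation=[[0,0,0],[0,0,0],[0,0,0],[0,0,0],[0,0,0],[0,0,0],[0,0,0],[0,0,0],[0,0,0],[0,0,0],[0,0,0],[0,0,0]])

```text
time: 20.45
eef_pos: [0.4409, 0.2206, 0.2295]
tcp_rot: [0.985, 0.173, 0.0, -0.001]
force: [0.1, -0.7, -0.1]
grip_width: 0.03
grasp_force: 59.8
```

>>> step_arm(dp=[[0.138,0.187,-0.0074],[0.162,0.166,-0.0074],[0.184,0.142,-0.0074],[0.202,0.115,-0.0074],[0.216,0.086,-0.0074],[0.226,0.055,-0.0074],[0,0,0]], rotation=[[0,0,0],[0,0,0],[0,0,0],[0,0,0],[0,0,0],[0,0,0],[0,0,0]])

```text
time: 21.15
eef_pos: [0.4755, 0.2419, 0.2281]
tcp_rot: [0.985, 0.172, 0.0, -0.0]
force: [0.1, 0.3, -1.2]
grip_width: 0.0302
grasp_force: 59.8
```

>>> step_arm(dp=[[0.231,0.023,-0.0074],[0.232,-0.009,-0.0074],[0.229,-0.042,-0.0074],[0.221,-0.073,-0.0074],[0.208,-0.103,-0.0074],[0.192,-0.131,-0.0074],[0.172,-0.157,-0.0074],[0.148,-0.179,-0.0074],[0.122,-0.198,-0.0074],[0.093,-0.213,-0.0074],[0,0,0],[0,0,0]], rotation=[[0,0,0],[0,0,0],[0,0,0],[0,0,0],[0,0,0],[0,0,0],[0,0,0],[0,0,0],[0,0,0],[0,0,0],[0,0,0],[0,0,0]])

```text
time: 22.35
eef_pos: [0.5297, 0.2087, 0.2258]
tcp_rot: [0.985, 0.172, -0.0, 0.0]
force: [-0.1, 0.7, -0.3]
grip_width: 0.0302
grasp_force: 59.9
```

>>> step_arm(dp=[[0,0,-0.02],[0,0,0],[0,0,0]], rotation=[[0,0,0],[0,0,0],[0,0,0]])

```text
time: 22.65
eef_pos: [0.5295, 0.2095, 0.2253]
tcp_rot: [0.985, 0.172, -0.0, 0.0]
force: [-0.4, 0.8, -1.2]
grip_width: 0.03
grasp_force: 59.9
```

>>> step_arm(dp=[[0,0,-0.02],[0,0,0],[0,0,0]], rotation=[[0,0,0],[0,0,0],[0,0,0]])

```text
time: 22.95
eef_pos: [0.5297, 0.2095, 0.2248]
tcp_rot: [0.985, 0.172, 0.0, -0.0]
force: [-0.9, -0.2, 1.0]
grip_width: 0.0302
grasp_force: 60.1
```

>>> step_arm(dp=[[0.025,-0.084,0],[0.025,-0.083,0],[0,0,0],[0,0,0],[0,0,0]], rotation=[[0,0,0],[0,0,0],[0,0,0],[0,0,0],[0,0,0]])

```text
time: 23.45
eef_pos: [0.5314, 0.2041, 0.2247]
tcp_rot: [0.985, 0.172, 0.0, 0.0]
force: [0.6, -0.2, -0.1]
grip_width: 0.0301
grasp_force: 60.0
```

```bash
python3 - <<'E'
from h import *
s=env.state();print(s['eef_pos'],s['force'],s['time'])
a=get_image('scene')[:,:,::-1];cv2.imwrite('pics/e.png',cv2.resize(a[180:300,130:290],(800,600),interpolation=cv2.INTER_CUBIC))
E
```

```text
[0.53137644 0.20412379 0.22472222] [ 0.6488844  -0.15970559 -0.11214533] 23.45
```

View pics/e.png

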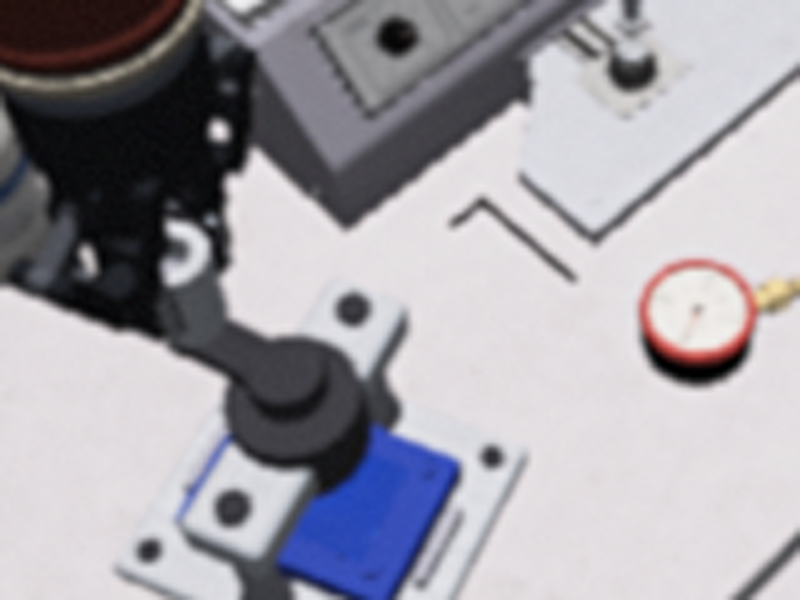

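The picture shows the sleeve seated on the pin at the arm's end (195,305). The hub at (288,370) now sits low over the boss, and the gauge and hex key are where they were. Handing in.

```bash
python3 -c "
from rig import env
print(env.finish_job())"
```

```text
the job is handed in; nothing more can be done
None
```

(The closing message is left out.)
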